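Clip the scrap board with the battery pack into the sprung board vice

TASK

The green circuit board still carries its battery pack, which has to come off before the board can be recycled. Clip that green board, battery side up, into the sprung board vice: push one short end under the lip of one jaw and push that jaw back, lower the other end in under the opposite lip, then let go so that the springs centre it and it lies level, held by both jaws. Leave the blue board and the tin where they are.

Things in the scene. Friction and masses are not known exactly. Their poses are not given: they have to be found in the camera images.
- pack_grip (a point): Grip point of the loose green board, 120 (x) x 70 (y) x 4 mm, 110 to 220 g, lying flat. In mid-board stands a black battery pack with a yellow band, 50 (x) x 30 (y) x 32 mm high: grip across the 30 mm. The point is on the pack's upright centre line, 26 mm above the board's underside, 22 above its top face. Same either way round. Slope it some 15 degrees to enter the first jaw; push that 30 mm out.
- vice: Fixed vice, metal base, 236 x 90 mm, ends 30 high. Origin: centre of underside; x from near (-x) to far (+x) jaw, z up. Orange jaws, mirrored, 60 wide. In mm: ledge tops z 20; lips z 32 to 37; at rest back walls at x = ±52, lip tips ±44, ledge tips ±38. Each jaw slides only outwards, up to 40 mm, and is sprung back (1 N + 0.15 N/mm). Seated board lies on both ledges, each jaw 8 mm out.
- blue_center (a point): Another loose board: blue, white connector (16 mm high), no battery pack, 120 x 70 x 4 mm, lying flat. The point is the centre of the board, 2 mm up. Not to be moved.
- tin_center (a point): Empty open steel tomato tin, 73 mm across and 100 mm tall, standing loose on the shelf. The point is its centre, 50 mm up. Not to be moved.
Mind the look-alikes: they are no part of the job. Leave any brown look-alike of the part that bears pack_grip alone.

How it is judged:
At the end, for the whole second after the job is handed in: Green board battery side up under both lips: its middle within 10 mm of the vice's along it and 20 mm across, its underside from 5 mm below to 9 mm above ledge height, level within 0.1 rad, in line with the vice within 0.18 rad; blue board and tin within 25 mm of where they were (x of pack_grip in the frame of vice between -0.01 and 0.01 m and y of pack_grip in the frame of vice between -0.02 and 0.02 m and z of pack_grip in the frame of vice between 0.041 and 0.055 m and angle between pack_grip's own z axis and vertical below 0.1 rad and angle between the x axis of pack_grip and the x axis of vice, either way round below 0.18 rad); the robot touches nothing.
It fails at once if the blue board is moved by more than 25 mm (distance of blue_center from where it was at the start of the episode above 0.025 m).
It fails at once if the tin is moved or tipped by more than 25 mm (distance of tin_center from where it was at the start of the episode above 0.025 m).
It also fails if it takes over 42 s, if anything falls off the work surface, if the arm or the gripper's body presses on something with over 40 N, if the wrist force passes 120 N, or if a joint passes its speed limit or range.

ROBOT

A 6-joint arm with a two-finger parallel gripper is mounted at the origin on the work surface. World frame = base frame: x ahead of the robot, y to its left, z up, the work surface at z = 0. Lengths are in m, angles in rad, forces in N, time in s.
With the tool pointing down it reaches from about 0.425 to 0.95 m from the base axis. Payload 3.5 kg.
Tool frame: the origin (TCP) lies at the very end of the fingers, on their centre line; the grasp point (between the pads) lies 19 mm behind it; z points along the fingers, y is the direction in which the jaws open and shut (so a half turn about z gives the same grasp; the last joint's range is limited). The gripper opens to 85 mm and grips with 20 to 120 N. Pads are 22 mm wide; open, the fingers measure 114 mm over their backs; the gripper's body (76 mm by 85 mm) begins 54 mm behind the grasp point. The pads swing forward as they close: fully open they stand 13 mm farther back than shut.
Start: joints at [-1.405, 0.286, 1.577, -0, 1.279, -0.15], TCP at [0.21, -0.642, 0.231] pointing down, gripper open.
Joint ranges: [-2.77, 2.77], [-0.9, 2.22], [0.21, 2.48], [-1.53, 4.67], [0.24, 2.81], [-2.84, 2.84]. Speed limits (rad/s): [2.79, 2.79, 3.14, 3.14, 3.14, 3.14].

INTERFACE

Orientations are given as a unit quaternion [x, y, z, w].
In Python, from workcell import arm gives the robot as it stands. The module is installed in compiled form; this text tells all that it offers.
- The arm moves only by the tool drive_tool, never from a script. Its argument "motion" is text: rows parted by semicolons, each of 6 numbers parted by spaces: the shift along the tool's x, y, z in units of 0.25 m (1.0 is 0.25 m), then the turn, a rotation vector about the tool's x, y, z in units of 360 degrees (1.0 is 360 degrees). In form: x y z ax ay az; .... A call has 1 to 8 rows; each row is the pose to reach, as a shift and turn from the pose commanded when the call began, along the tool's axes at that moment, turning the shorter way round; what a row does not reach only later rows make up. A row lasts 1/8 s, in which the tool goes at most 62.5 mm and 10.7 degrees, less where a joint would pass 70% of its speed; a pose out of reach is approached as far as the arm can. A call with a number of a shift or a turn outside -1 to 1 is refused whole. A call with a gripper value outside its range is refused whole. "gripper" is the opening, from -1 (shut) to 1 (fully open), set as the call begins (left out, the last holds). The fingers move at their own pace and stop on an object; "squeeze" is the grip in N (left out, the last holds). Time passes only in rows, so rows that repeat a pose let the fingers close. It gives the time, the measured TCP pose, the force and the opening at its end, in the units of the state.
- arm.state(): the state, without advancing time (a new reading comes with each control period).
- arm.snapshot(name): name is "scene" or "side" or "wrist"; returns a dict with "img" (384x512x3 uint8, blue, green, red), "depth" (384x512 float32, m along the optical axis (not along the pixel's ray), 0 where there is no reading), "fx", "fy", "cx", "cy" (pixels), "k1" (the pictures are not rectified: a ray, as slopes to the right and down, at radius r is drawn at 1 + k1 r^2 times it, then the intrinsics apply), "xyz" and "rotation" of the camera in the world. Camera axes: x right, y up, looking along -z (the intrinsics and any distortion apply to the point x, -y, -z); pixel columns grow to the right and rows downward; lengths in m; the calibration is good to about 2 mm. A picture is of the moment at which its call begins.
- arm.close_job(): hands the job in, once; it reports no verdict.
The state is a dict: "clock": time; "joint_pos": joint angles; "qd": joint speeds; "joint_efforts": joint torques, N m; "tool_pos": TCP position; "eef_rot": TCP orientation; "ft_force": force on the tool from outside, world axes, zero at the start; "wrist_torque": the same for the moment, N m; "finger_gap": opening from 0.0 (shut) to 1.0 (fully open).
Only numpy, scipy, OpenCV 4.12 (cv2) and the standard library are available. Lean on these libraries where they do the work, as an engineer would, in place of code of your own. Each camera call takes 0.05 s, during which the arm holds its last target.

## Working session

There is one attempt and no reset: what is moved stays moved. The work goes in short steps, Python scripts to look and compute and a tool call to move; the robot and the scene stay as the last step left them, time stands still between calls to the robot, and variables do not carry over. Pictures are saved under pics/ and viewed, and the job is handed in when it is done.

Besides the shell and the picture viewer there is one more tool, called as name(argument=value, ...) on one line, values as JSON. drive_tool: Moves the arm, as the interface text tells. Its arguments: {"type":"object","properties":{"motion":{"type":"string"},"gripper":{"type":"number"},"squeeze":{"type":"number"}},"required":["motion"]}

```bash
mkdir -p pics; python3 - <<'E'
from workcell import arm
import cv2,numpy as np
s=arm.state(); print(s)
for n in ["scene","side","wrist"]:
    d=arm.snapshot(n); cv2.imwrite(f"pics/{n}0.png",d["img"]); np.savez(f"{n}0.npz",**d)
    print(n,d["fx"],d["fy"],d["cx"],d["cy"],d["k1"],d["xyz"],np.round(d["rotation"],3).tolist(),(d["depth"]>0).mean())
E
```

```text
{'clock': 0.0, 'joint_pos': array([-1.40501891e+00,  2.87185019e-01,  1.57817866e+00, -1.12470047e-05,
        1.27858032e+00, -1.49958075e-01]), 'qd': array([-0.00016817, -0.00102909, -0.00036253,  0.00079462, -0.00107854,
        0.00036601]), 'joint_efforts': array([-5.89146184e-04, -4.05981338e+01, -2.92623210e+01, -1.84739451e-04,
        5.80698557e-03,  2.37296049e-06]), 'tool_pos': array([ 0.20954149, -0.64096469,  0.22993337]), 'eef_rot': array([ 9.87563808e-01,  1.57214323e-01, -1.46821039e-05, -1.17559133e-03]), 'ft_force': array([0.46904125, 0.03208315, 0.23486193]), 'wrist_torque': array([ 0.02797703, -0.00569603,  0.02112177]), 'finger_gap': 0.9945867229483412}
scene 372.6077586748775 372.6077586748775 254.45005985125954 186.59158275574546 -0.08163704717324963 [ 1.22240149 -0.75749078  0.75896307] [0.426, 0.184, 0.346, 0.815] 0.9958852132161459
side 476.0761032533572 476.0761032533572 261.12684800883375 193.31833111817826 -0.05910654320899765 [-0.19370057  0.71775649  0.87586496] [-0.159, 0.42, 0.842, -0.3] 0.9958140055338541
wrist 336.8000829470184 336.8000829470184 258.67227529797594 194.26688843597603 -0.018109077244963537 [ 0.27482642 -0.61934535  0.37397779] [-0.11, 0.081, -0.582, 0.802] 0.9960530598958334
```

View pics/scene0.png

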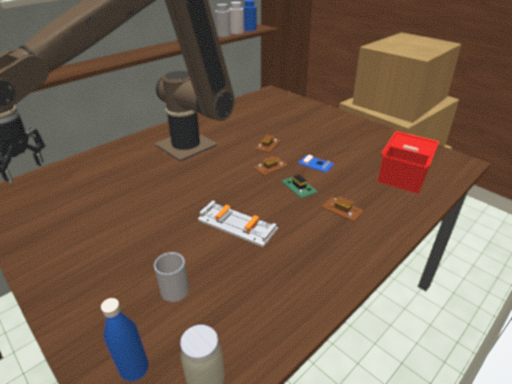

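View pics/side0.png

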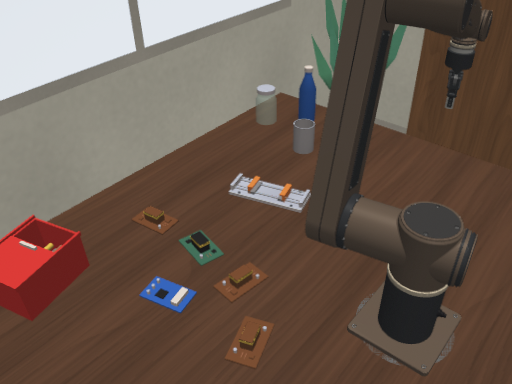

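View pics/wrist0.png

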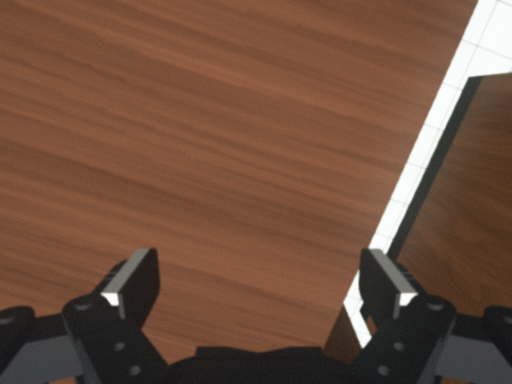

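Scene view: green board at about (300,186), blue board (316,163), vice (238,222) with orange jaws at (223,213) and (252,224), tin (171,276). Side view: green board (201,246), vice (270,192). The wrist camera sees only table. Next I measure from both fixed views.

```bash
cat > h.py <<'E'
import numpy as np,cv2
from scipy.spatial.transform import Rotation as R
def load(n): 
    d=np.load(n); return {k:d[k] for k in d.files}
def K(d): return np.array([[d["fx"],0,d["cx"]],[0,d["fy"],d["cy"]],[0,0,1.]],float)
def rays(d,uv):
    uv=np.asarray(uv,float).reshape(-1,1,2)
    p=cv2.undistortPoints(uv,K(d),np.array([float(d["k1"]),0,0,0]))[:,0]
    v=np.c_[p[:,0],-p[:,1],-np.ones(len(p))]
    return np.asarray(d["xyz"]),R.from_quat(d["rotation"]).apply(v)
def plane(d,uv,z):
    o,v=rays(d,uv); return o+v*((z-o[2])/v[:,2])[:,None]
def dep(d,uv):
    o,v=rays(d,uv); uv=np.round(np.asarray(uv)).astype(int).reshape(-1,2)
    return o+v*d["depth"][uv[:,1],uv[:,0]][:,None]
def tri(d1,u1,d2,u2):
    o1,v1=rays(d1,u1);o2,v2=rays(d2,u2);out=[]
    for a,b in zip(v1,v2):
        s,_,_,_=np.linalg.lstsq(np.c_[a,-b],o2-o1,rcond=None)
        p,q=o1+a*s[0],o2+b*s[1]; out.append(np.r_[(p+q)/2,np.linalg.norm(p-q)])
    return np.array(out)
def proj(d,P):
    c=R.from_quat(d["rotation"]).inv().apply(np.atleast_2d(P)-d["xyz"])
    c=c*[1,-1,-1]; q=cv2.projectPoints(c,np.zeros(3),np.zeros(3),K(d),np.array([float(d["k1"]),0,0,0]))[0][:,0]; return q
def mask(d,name):
    h=cv2.cvtColor(d["img"],cv2.COLOR_BGR2HSV)
    r={"green":((70,90,40),(92,255,255)),"orange":((8,200,180),(18,255,255)),"blue":((105,150,120),(125,255,255)),"yellow":((22,120,80),(35,255,255))}[name]
    return cv2.inRange(h,*r)
def blobs(m,amin=15):
    n,l,s,c=cv2.connectedComponentsWithStats(m)
    return [(s[i,4],np.round(c[i],1).tolist(),s[i,:4].tolist(),l==i) for i in range(1,n) if s[i,4]>=amin]
E
python3 - <<'E'
from h import *
for n in ["scene","side"]:
    d=load(n+"0.npz")
    for c in ["green","orange","blue","yellow"]:
        for b in blobs(mask(d,c)):
            vs,us=np.nonzero(b[3]); P=dep(d,np.c_[us,vs]); P=P[d["depth"][vs,us]>0]
            print(n,c,b[:3],np.round(np.median(P,0),3),"z",np.round(np.percentile(P[:,2],[5,95]),3))
    im=d["img"]; x0,y0=((190,120) if n=="scene" else (130,160))
    cv2.imwrite(f"pics/{n}_crop.png",cv2.resize(im[y0:y0+140,x0:x0+190],None,fx=4,fy=4,interpolation=cv2.INTER_CUBIC))
E
```

```text
scene green (np.int32(174), [298.3, 187.9], [283, 179, 33, 18]) [0.555 0.095 0.005] z [0.003 0.01 ]
scene orange (np.int32(33), [222.3, 211.5], [217, 206, 12, 12]) [ 0.499 -0.205  0.038] z [0.035 0.04 ]
scene orange (np.int32(48), [251.9, 222.4], [247, 216, 11, 13]) [ 0.599 -0.175  0.037] z [0.034 0.04 ]
scene blue (np.int32(25), [249.0, 0.9], [245, 0, 9, 3]) [-0.436  0.788  0.451] z [0.445 0.454]
scene blue (np.int32(172), [249.1, 15.7], [244, 4, 12, 26]) [-0.422  0.777  0.378] z [0.308 0.429]
scene blue (np.int32(166), [316.9, 164.5], [300, 158, 33, 14]) [0.496 0.269 0.005] z [0.003 0.008]
scene blue (np.int32(1159), [119.5, 344.8], [105, 315, 30, 65]) [ 0.761 -0.673  0.134] z [0.035 0.182]
scene yellow (np.int32(32), [299.4, 181.8], [293, 177, 14, 9]) [0.559 0.099 0.031] z [0.025 0.037]
side green (np.int32(487), [331.8, 30.9], [326, 0, 13, 70]) [ 0.99  -1.222  0.152] z [0.025 0.25 ]
side green (np.int32(76), [342.0, 15.6], [339, 0, 7, 40]) [ 1.031 -1.369  0.191] z [0.094 0.247]
side green (np.int32(297), [395.5, 42.9], [387, 25, 19, 42]) [ 0.736 -1.38   0.11 ] z [0.02  0.175]
side green (np.int32(310), [322.8, 66.5], [313, 39, 19, 49]) [ 1.037 -1.232 -0.044] z [-0.121  0.051]
side green (np.int32(375), [201.1, 251.3], [179, 236, 44, 29]) [0.515 0.125 0.003] z [-0.     0.006]
side blue (np.int32(47), [308.6, 78.9], [306, 75, 6, 10]) [ 0.727 -0.648  0.173] z [0.16  0.184]
side blue (np.int32(731), [166.8, 294.2], [140, 277, 56, 35]) [0.484 0.278 0.004] z [0.001 0.007]
side yellow (np.int32(38), [201.7, 243.7], [191, 238, 19, 10]) [0.516 0.122 0.031] z [0.026 0.035]
side yellow (np.int32(28), [48.8, 246.2], [45, 243, 8, 7]) [0.817 0.386 0.042] z [0.037 0.047]
```

View pics/scene_crop.png

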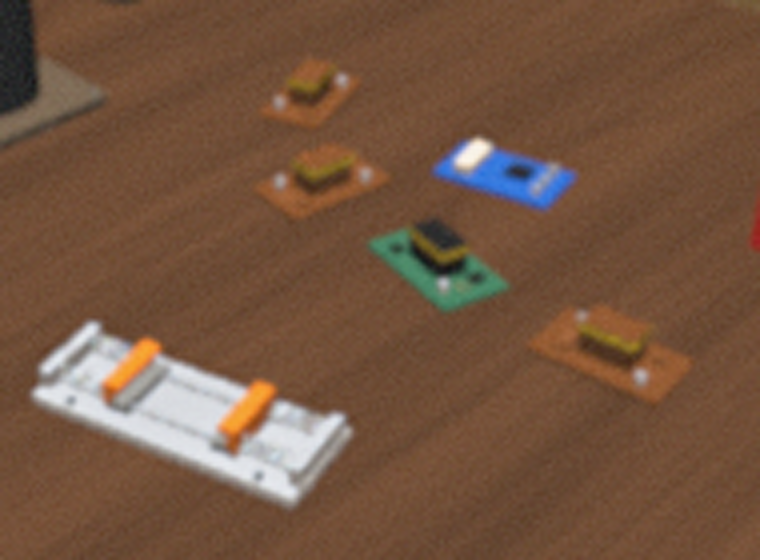

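View pics/side_crop.png

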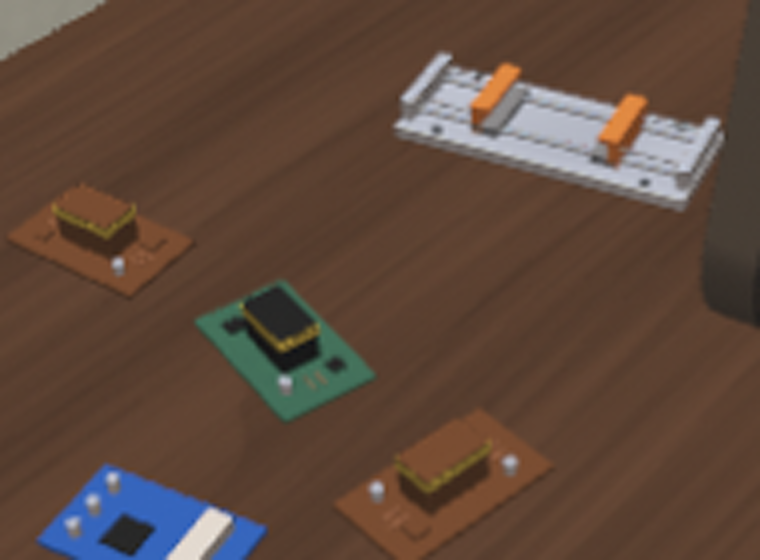

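```bash
python3 - <<'E'
from h import *
S,D=load("scene0.npz"),load("side0.npz")
# orange jaw lip-top centroids in both views
o=sorted([b[1] for b in blobs(mask(S,"orange"))]); 
m=mask(D,"orange"); print([b[:3] for b in blobs(m,4)])
h=cv2.cvtColor(D["img"],cv2.COLOR_BGR2HSV); print(h[184,254],h[191,286],h[192,284])
# crop-corner reads: scene crop/4+(190,120), side crop/4+(130,160)
sc=lambda L:np.array(L)/4+[190,120]-0.4
sd=lambda L:np.array(L)/4+[130,160]-0.4
gS=sc([(369,243),(425,220),(508,285),(447,311)]); gD=sd([(288,420),(195,322),(281,281),(374,375)])
pS=plane(S,gS,.004); pD=plane(D,gD,.004)
print(np.round(pS,3));print(np.round(pD,3)); print(pS.mean(0),pD.mean(0))
for p in (pS,pD): print([round(float(np.linalg.norm(p[i]-p[(i+1)%4])),3) for i in range(4)],[np.round(np.degrees(np.arctan2(*(p[(i+1)%4]-p[i])[1::-1])),1) for i in range(4)])
# vice base corners z? bottom
vS=sc([(35,397),(295,505)]);print(plane(S,vS,0))
# yellow/black pack
w=R.from_quat(load("wrist0.npz")["rotation"]); print("wrist fwd",w.apply([0,0,-1]),"right",w.apply([1,0,0]))
E
```

```text
[]
[ 13 178 198] [ 13 182 216] [ 14 180 224]
[[0.475 0.093 0.004]
 [0.485 0.159 0.004]
 [0.605 0.132 0.004]
 [0.592 0.064 0.004]]
[[0.488 0.156 0.004]
 [0.604 0.13  0.004]
 [0.589 0.063 0.004]
 [0.473 0.091 0.004]]
[0.53936184 0.11185888 0.004     ] [0.53841111 0.10996041 0.004     ]
[0.067, 0.123, 0.069, 0.121] [np.float64(81.1), np.float64(-12.8), np.float64(-100.4), np.float64(166.1)]
[0.119, 0.069, 0.119, 0.067] [np.float64(-12.6), np.float64(-103.0), np.float64(166.4), np.float64(77.3)]
[[ 4.35234912e-01 -2.55293772e-01 -1.11022302e-16]
 [ 6.66507259e-01 -1.93367957e-01  1.11022302e-16]]
wrist fwd [-0.2589215  -0.08220025 -0.96239429] right [ 0.3095316  -0.95088693 -0.00205866]
```

drive_tool(motion="0.15 -0.1 0 0 0 0; 0.35 -0.23 0 0 0 0; 0.55 -0.37 0 0 0 0; 0.75 -0.5 0 0 0 0; 0.95 -0.64 0 0 0 0", gripper=1)

```text
clock: 0.78
tool_pos: [0.3866, -0.414, 0.2311]
eef_rot: [0.988, 0.157, 0.0, -0.0]
ft_force: [0.6, -1.1, -0.3]
finger_gap: 1.001
```

drive_tool(motion="0.2 -0.14 0 0 0 0; 0.4 -0.28 0 0 0 0; 0.6 -0.42 0 0 0 0; 0.8 -0.55 0 0 0 0; 0.94 -0.64 0 0 0 0; 0.94 -0.64 0 0 0 0")

```text
clock: 1.52
tool_pos: [0.5604, -0.1882, 0.2309]
eef_rot: [0.987, 0.159, -0.0, -0.0]
ft_force: [-1.2, -0.2, 0.5]
finger_gap: 0.994
```

```bash
python3 - <<'E'
from workcell import arm
import cv2,numpy as np
d=arm.snapshot("wrist"); cv2.imwrite("pics/wrist1.png",d["img"]); np.savez("wrist1.npz",**d)
s=arm.state(); print(s["clock"],s["tool_pos"],s["eef_rot"],s["joint_pos"],d["xyz"])
E
```

```text
1.575 [ 0.55962033 -0.18960018  0.23084405] [ 9.87351709e-01  1.58544399e-01 -5.11205242e-04 -1.25090210e-04] [-4.98088291e-01  1.03818667e-01  1.78907777e+00 -4.49609799e-04
  1.24965849e+00  7.54417654e-01] [ 0.62563033 -0.16602717  0.37474595]
```

View pics/wrist1.png

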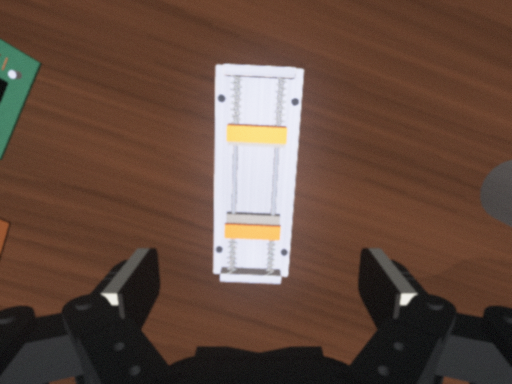

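The wrist view shows the whole vice: base from row 65 to 282, far lip at (257,134), near lip at (252,231), green board in the upper left. Now I triangulate the lips.

```bash
python3 - <<'E'
from h import *
S,D,W=load("scene0.npz"),load("side0.npz"),load("wrist1.npz")
def om(d,lo=(6,120,120)): return cv2.inRange(cv2.cvtColor(d["img"],cv2.COLOR_BGR2HSV),lo,(26,255,255))
M=om(W,(8,150,200)); B=[b for b in blobs(M,100)]
for b in B:
    cn=cv2.findContours(b[3].astype(np.uint8),0,1)[0][0]; r=cv2.minAreaRect(cn); box=cv2.boxPoints(r)
    P=plane(W,box,.037); c=P.mean(0); print(b[:3],r,np.round(c,4),"dep",np.round(np.median(dep(W,np.argwhere(b[3])[:,::-1]),0),4))
    print("  size",[round(float(np.linalg.norm(P[i]-P[i-1])),4) for i in range(4)])
for n,d in (("S",S),("D",D)):
    for b in blobs(om(d,(8,165,150)),20): 
        P=np.median(dep(d,np.argwhere(b[3])[:,::-1]),0)
        if .4<P[0]<.7 and -.3<P[1]<-.1: print(n,b[:3],np.round(P,4), np.round(plane(d,[b[1]],.037),4))
# base outline: white mask
h=cv2.cvtColor(W["img"],cv2.COLOR_BGR2HSV); m=cv2.inRange(h,(0,0,140),(180,60,255)); m|=M; m[285:]=0
m=cv2.morphologyEx(m,cv2.MORPH_CLOSE,np.ones((9,9)))
for b in blobs(m,2000):
    cn=cv2.findContours(b[3].astype(np.uint8),0,1)[0][0]; print(b[:3], cv2.approxPolyDP(cn,4,True)[:,0].tolist())
E
```

```text
S (np.int32(69), [223.1, 210.5], [216, 204, 15, 15]) [ 0.496  -0.1992  0.0376] [[ 0.4947 -0.1995  0.037 ]]
S (np.int32(92), [251.9, 222.2], [246, 215, 13, 17]) [ 0.5976 -0.1729  0.0365] [[ 0.598  -0.1739  0.037 ]]
D (np.int32(57), [253.8, 181.3], [248, 176, 12, 12]) [ 0.592  -0.1746  0.0355] [[ 0.5915 -0.1743  0.037 ]]
D (np.int32(66), [285.5, 189.2], [280, 184, 12, 12]) [ 0.4907 -0.2037  0.0356] [[ 0.491  -0.2019  0.037 ]]
(np.int32(16221), [254.7, 169.2], [212, 63, 93, 222]) [[216, 64], [212, 271], [220, 281], [278, 284], [288, 275], [304, 70]]
```

```bash
python3 - <<'E'
from h import *
S,D,W=load("scene0.npz"),load("side0.npz"),load("wrist1.npz")
h=cv2.cvtColor(W["img"],cv2.COLOR_BGR2HSV); print(h[133,257],h[231,252])
M=cv2.inRange(h,(12,110,180),(30,255,255)); C=[];E=[]
for b in blobs(M,100):
    cn=cv2.findContours(b[3].astype(np.uint8),0,1)[0][0]; r=cv2.minAreaRect(cn)
    P=plane(W,cv2.boxPoints(r),.037); c=plane(W,[r[0]],.037)[0]; print(b[0],r,np.round(c,4),"depth pt",np.round(np.median(dep(W,np.argwhere(b[3])[:,::-1]),0),4),[round(float(np.linalg.norm(P[i]-P[i-1])),4) for i in range(4)])
    C.append(c);E.append(P[np.argsort(P@[.96,.27,0])])
a=C[0]-C[1]; print("axis deg",np.degrees(np.arctan2(a[1],a[0])),"dist",np.linalg.norm(a),"mid",(C[0]+C[1])/2)
for e in E:
    for p in (e[:2],e[2:]): q=p[1]-p[0]; print("edge mid",p.mean(0).round(4),"ang",np.degrees(np.arctan2(q[1],q[0])).round(1))
# triangulate with scene + side
for s,d2 in (([223.1,210.5],[285.5,189.2]),([251.9,222.2],[253.8,181.3])): print("tri S-D",tri(S,[s],D,[d2]).round(4))
# base ends at z~30 (posts) : far end row 65, near
print("base far corners z.012?",plane(W,[(216,65),(303,70)],.03).round(4),plane(W,[(220,281),(279,283)],.03).round(4))
E
```

```text
[ 23 117 251] [ 19 137 251]
893 ((256.3721923828125, 133.19488525390625), (57.35414123535156, 15.707440376281738), 2.2906100749969482) [ 0.5939 -0.1739  0.037 ] depth pt [ 0.594  -0.1735  0.0383] [0.0572, 0.0154, 0.0565, 0.0154]
727 ((251.96267700195312, 231.28395080566406), (53.89131546020508, 13.698762893676758), 2.726310968399048) [ 0.4933 -0.2019  0.037 ] depth pt [ 0.4937 -0.2017  0.0383] [0.0583, 0.0158, 0.0576, 0.0158]
axis deg 15.575852537373448 dist 0.10446273441383731 mid [ 0.54356557 -0.18791143  0.037     ]
edge mid [ 0.5864 -0.176   0.037 ] ang -74.0
edge mid [ 0.6013 -0.1718  0.037 ] ang -74.0
edge mid [ 0.4856 -0.2041  0.037 ] ang 105.4
edge mid [ 0.5008 -0.1999  0.037 ] ang 105.4
tri S-D [[ 0.4925 -0.2004  0.0367  0.0042]]
tri S-D [[ 0.5947 -0.1741  0.0354  0.005 ]]
base far corners z.012? [[ 0.6428 -0.1169  0.03  ]
 [ 0.6648 -0.1979  0.03  ]] [[ 0.4206 -0.1867  0.03  ]
 [ 0.4395 -0.2519  0.03  ]]
```

drive_tool(motion="0.04 -0.16 0 0 0 0.015; 0.09 -0.33 0 0 0 0.03; 0.13 -0.5 0 0 0 0.045; 0.18 -0.66 0 0 0 0.06; 0.22 -0.82 0 0 0 0.075; 0.26 -0.98 0 0 0 0.087; 0.26 -0.98 0 0 0 0.087")

```text
clock: 2.45
tool_pos: [0.5445, 0.0631, 0.2312]
eef_rot: [0.993, -0.114, -0.0, 0.0]
ft_force: [-0.1, -0.4, 0.7]
finger_gap: 1.001
```

```bash
python3 - <<'E'
from workcell import arm
import cv2,numpy as np
d=arm.snapshot("wrist"); cv2.imwrite("pics/wrist2.png",d["img"]); np.savez("wrist2.npz",**d)
s=arm.state(); print(s["clock"],s["tool_pos"],s["eef_rot"],s["joint_pos"],d["xyz"])
E
```

```text
2.5 [0.54474076 0.06195373 0.23121507] [ 9.93415310e-01 -1.14568159e-01 -9.07266194e-05  3.87254169e-04] [-7.14959780e-02  7.20972439e-03  1.88942191e+00 -8.08402279e-04
  1.24517595e+00  1.72919962e+00] [0.6113337  0.04800639 0.37503215]
```

View pics/wrist2.png

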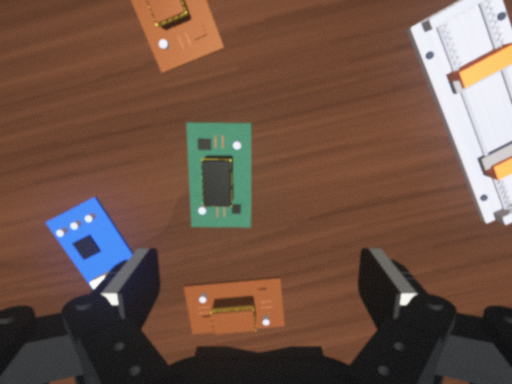

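Wrist view: green board at cols 188–251, rows 123–227, nearly aligned with the tool. Pack top is around (217,181), and no neighbour lies in the finger paths.

```bash
python3 - <<'E'
from h import *
S,D,W=load("scene0.npz"),load("side0.npz"),load("wrist2.npz")
m=mask(W,"green"); b=max(blobs(m,500),key=lambda b:b[0]); cn=cv2.findContours(b[3].astype(np.uint8),0,1)[0]
cn=cv2.convexHull(max(cn,key=cv2.contourArea)); r=cv2.minAreaRect(cn); print(b[:3],r)
P=plane(W,cv2.boxPoints(r),.004); print(P.round(4),"c",plane(W,[r[0]],.004).round(4),P.mean(0).round(4),[round(float(np.linalg.norm(P[i]-P[i-1])),4) for i in range(4)])
for i in range(4): q=P[i]-P[i-1]; print(np.degrees(np.arctan2(q[1],q[0])).round(1),end=" ")
print()
h=cv2.cvtColor(W["img"],cv2.COLOR_BGR2HSV)
k=cv2.inRange(W["img"],(0,0,0),(75,75,75)); roi=np.zeros_like(k); roi[125:225,190:250]=1; k*=roi
for q in blobs(k,150):
    cn=cv2.findContours(q[3].astype(np.uint8),0,1)[0][0]; rr=cv2.minAreaRect(cn); Q=plane(W,cv2.boxPoints(rr),.036)
    print("pack",q[:3],rr,plane(W,[rr[0]],.036).round(4),[round(float(np.linalg.norm(Q[i]-Q[i-1])),4) for i in range(4)],"depth",np.median(dep(W,np.argwhere(q[3])[:,::-1]),0).round(4))
# triangulate board corners wrist-side & wrist-scene, and pack top corners
sc=lambda L:np.array(L)/4+[190,120]-0.4
sd=lambda L:np.array(L)/4+[130,160]-0.4
packS=sc([(439,238)]) ; packD=sd([(280,314)])
u=[(217.3,181)]
print("pack top tri WS",tri(W,u,S,packS).round(4),"WD",tri(W,u,D,packD).round(4),"SD",tri(S,packS,D,packD).round(4))
z=cv2.resize(W["img"][110:240,170:270],None,fx=4,fy=4,interpolation=cv2.INTER_CUBIC); cv2.imwrite("pics/w2c.png",z)
E
```

```text
(np.int32(3893), [220.7, 171.2], [187, 123, 63, 104]) ((218.0, 174.5), (103.0, 62.0), 90.0)
[[0.6048 0.1292 0.004 ]
 [0.5894 0.0638 0.004 ]
 [0.4739 0.0918 0.004 ]
 [0.4905 0.1629 0.004 ]] c [[0.542  0.1113 0.004 ]] [0.5396 0.1119 0.004 ] [0.1192, 0.0671, 0.1189, 0.073]
-16.5 -103.2 166.4 76.8 
pack (np.int32(1167), [216.5, 182.8], [203, 160, 29, 46]) ((217.0, 182.5), (45.0, 28.0), 90.0) [[0.5401 0.109  0.036 ]] [0.0481, 0.0285, 0.048, 0.0296] depth [0.5403 0.1095 0.0372]
pack top tri WS [[0.5416 0.109  0.0339 0.0013]] WD [[0.5404 0.1085 0.0322 0.0012]] SD [[0.5405 0.1094 0.0329 0.0026]]
```

View pics/w2c.png

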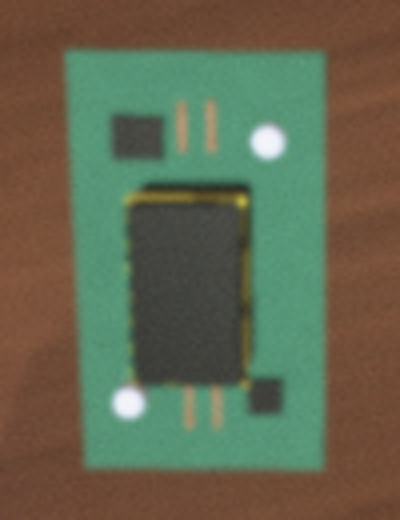

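```bash
python3 - <<'E'
from h import *
W=load("wrist2.npz")
c=np.array([(66,50),(326,50),(323,470),(85,470)])/4+[170,110]-.4
P=plane(W,c,.004); print(P.round(4),P.mean(0))
L=[P[0]-P[3],P[1]-P[2]]; Wd=[P[0]-P[1],P[3]-P[2]]
print([(np.degrees(np.arctan2(v[1],v[0])).round(2),np.linalg.norm(v).round(4)) for v in L+Wd])
t=np.array([(129,200),(246,202),(243,384),(134,384)])/4+[170,110]-.4
Q=plane(W,t,.036); print(Q.mean(0)); print([(np.degrees(np.arctan2(v[1],v[0])).round(2),np.linalg.norm(v).round(4)) for v in (Q[0]-Q[3],Q[1]-Q[2],Q[0]-Q[1],Q[3]-Q[2])])
from workcell import arm
s=arm.state(); T=R.from_quat(s["eef_rot"]); p=s["tool_pos"]; print("toolx yaw",np.degrees(np.arctan2(*T.apply([1,0,0])[1::-1])), T.apply([0,0,1]))
g=np.array([.5402,.1097,.027]) 
print("shift tool axes to TCP z=.09 , .0085:",[(T.inv().apply(np.array([g[0],g[1],z])-p)/.25).round(3) for z in (.09,.0085)])
E
```

```text
[[0.6059 0.1298 0.004 ]
 [0.5898 0.0614 0.004 ]
 [0.4722 0.0906 0.004 ]
 [0.4881 0.1589 0.004 ]] [0.53899811 0.11019309 0.004     ]
[(np.float64(-13.87), np.float64(0.1213)), (np.float64(-13.94), np.float64(0.1212)), (np.float64(76.77), np.float64(0.0703)), (np.float64(76.85), np.float64(0.0701))]
[0.53947723 0.10960293 0.036     ]
[(np.float64(-14.26), np.float64(0.0491)), (np.float64(-15.38), np.float64(0.0486)), (np.float64(75.81), np.float64(0.0298)), (np.float64(76.83), np.float64(0.0288))]
toolx yaw -13.157438578732613 [-2.68992420e-04 -7.48619678e-04 -9.99999684e-01]
shift tool axes to TCP z=.09 , .0085: [array([-0.061, -0.182,  0.565]), array([-0.061, -0.183,  0.891])]
```

drive_tool(motion="-0.03 -0.09 0.1 0 0 0.001; -0.063 -0.184 0.25 0 0 0.002; -0.063 -0.184 0.45 0 0 0.002; -0.063 -0.184 0.6 0 0 0.002; -0.063 -0.184 0.72 0 0 0.002; -0.063 -0.184 0.81 0 0 0.002; -0.063 -0.184 0.87 0 0 0.002; -0.063 -0.184 0.89 0 0 0.002", gripper=0.5, squeeze=60)

```text
clock: 3.5
tool_pos: [0.5401, 0.1096, 0.008]
eef_rot: [0.993, -0.122, -0.001, 0.0]
ft_force: [-0.2, 0.2, -0.4]
finger_gap: 0.748
```

drive_tool(motion="0 0 0 0 0 0; 0 0 0 0 0 0; 0 0 0 0 0 0; 0 0 0 0 0 0; 0 0 0 0 0 0; 0 0 0 0 0 0", gripper=-1)

```text
clock: 4.25
tool_pos: [0.5414, 0.1108, 0.0101]
eef_rot: [0.993, -0.121, 0.001, -0.0]
ft_force: [-0.1, -0.4, 5.8]
finger_gap: 0.344
```

drive_tool(motion="0 0 -0.05 0 0 0; 0 0 -0.15 0 0 0; 0 0 -0.3 0 0 0; 0 0 -0.45 0 0 0; 0 0 -0.55 0 0 0; 0 0 -0.6 0 0 0; 0 0 -0.6 0 0 0")

```text
clock: 5.12
tool_pos: [0.5403, 0.1108, 0.1592]
eef_rot: [0.993, -0.121, 0.0, -0.0]
ft_force: [-0.0, -0.4, -1.6]
finger_gap: 0.337
```

```bash
python3 - <<'E'
from workcell import arm
import cv2,numpy as np
for n in ("wrist","side","scene"):
    d=arm.snapshot(n); cv2.imwrite(f"pics/{n}3.png",d["img"]); np.savez(f"{n}3.npz",**d)
s=arm.state(); print(s["clock"],s["tool_pos"],s["eef_rot"],s["ft_force"],s["finger_gap"])
a=cv2.imread("pics/wrist3.png"); b=cv2.imread("pics/side3.png"); c=cv2.imread("pics/scene3.png")
cv2.imwrite("pics/all3.png",np.hstack([cv2.resize(a,(400,300)),cv2.resize(b[120:300,90:330],(400,300),interpolation=cv2.INTER_CUBIC)]))
E
```

```text
5.275 [0.53914721 0.11075639 0.15702862] [ 9.92602530e-01 -1.21398011e-01 -1.63920034e-03  2.28962332e-04] [ 0.26818761  0.10963925 -2.06831618] 0.33784092374524194
```

View pics/all3.png

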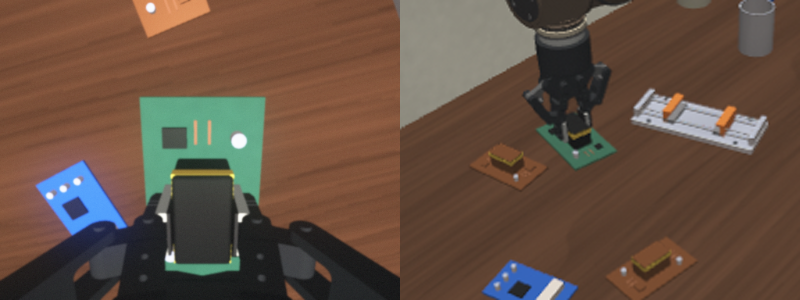

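View pics/wrist3.png

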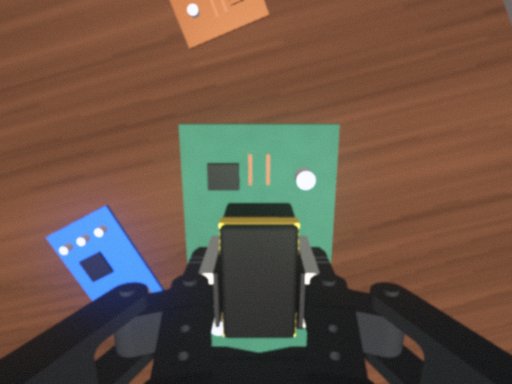

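View pics/scene3.png

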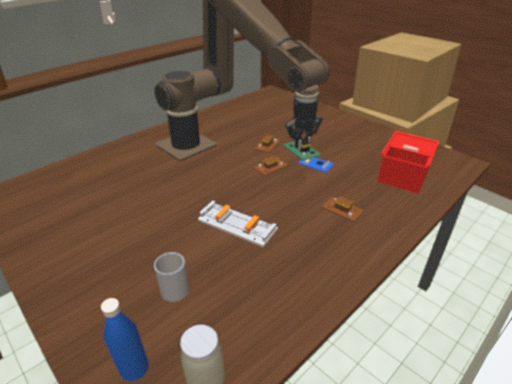

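Wrist view: board held straight, far edge at row 125 (cols 179–340), with the pack between the pads. I now measure the board's pose in the tool frame.

```bash
cat > board.py <<'E'
from h import *
def board(W,p,q):
    m=mask(W,"green"); m[:100]=0; m=cv2.erode(m,np.ones((3,3)))
    vs,us=np.nonzero(m); P=dep(W,np.c_[us,vs]); P=P[W["depth"][vs,us]>0]
    T=R.from_quat(q); L=T.inv().apply(P-p)
    for _ in range(4):
        A=np.c_[L[:,:2],np.ones(len(L))]; c=np.linalg.lstsq(A,L[:,2],rcond=None)[0]; r=L[:,2]-A@c; L=L[abs(r)<max(2*r.std(),.001)]
    return c,r.std(),len(L)
E
python3 - <<'E'
from board import *
W=load("wrist3.npz")
p=np.array([.5395,.1108,.158]);q=[.9926,-.1214,-.0008,0]
c,sd,n=board(W,p,q); print("top plane in tool: z=%.4f at axis, slope x %.2f deg, y %.2f deg"%(c[2],*np.degrees(np.arctan(c[:2]))),sd,n)
T=R.from_quat(q)
for zt in (.002,.005):
    z=p[2]-zt
    print(zt,T.inv().apply(plane(W,[(179,124.5),(340,124.5)],p[2]-zt)-p).round(4))
# side view check of far-corner height by two views
S=load("side3.npz");V=load("scene3.npz")
for n,d in (("side",S),("scene",V)):
    im=d["img"]; y,x=((180,160) if n=="side" else (125,265)); cv2.imwrite(f"pics/{n}3c.png",cv2.resize(im[y:y+60,x:x+80],None,fx=8,fy=8,interpolation=cv2.INTER_CUBIC))
E
```

```text
top plane in tool: z=0.0036 at axis, slope x -0.08 deg, y 0.00 deg 0.0005006185747703393 11856
0.002 [[ 0.0589 -0.035   0.0019]
 [ 0.0588  0.0342  0.0019]]
0.005 [[ 0.0587 -0.0357  0.0049]
 [ 0.0586  0.0349  0.0049]]
```

View pics/side3c.png

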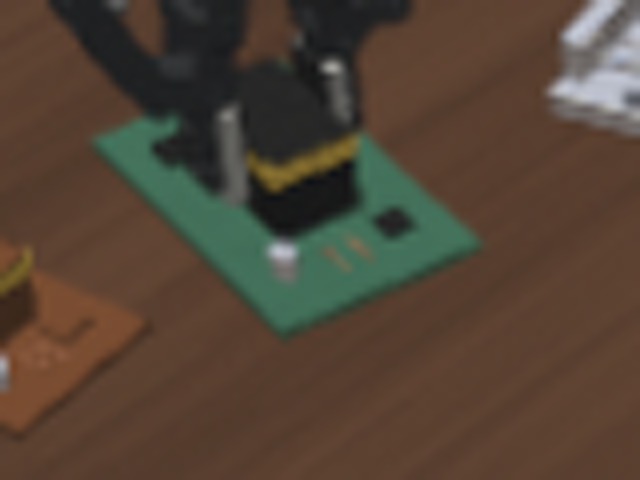

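View pics/scene3c.png

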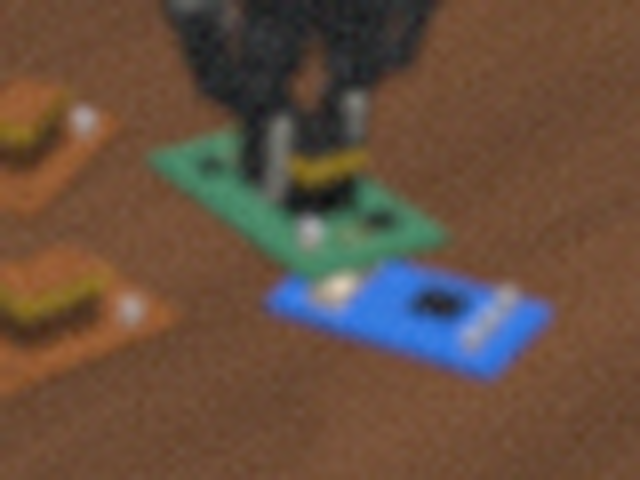

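```bash
cat > plan.py <<'E'
from h import *
VO=np.array([.5436,-.188,0]); VY=15.65
def target(bx,bz,th,by=0):
    Rb=R.from_euler("z",VY,degrees=True)*R.from_euler("y",th,degrees=True)
    b=VO+R.from_euler("z",VY,degrees=True).apply(np.array([bx,by,bz])/1000)
    p=b+Rb.apply([.0013,0,.009]); return p,Rb*R.from_matrix(np.diag([1,-1,-1.]))
def rel(p0,q0,p,q):
    return np.r_[q0.inv().apply(p-p0)/.25,(q0.inv()*q).as_rotvec()/(2*np.pi)]
def inv(p,q):
    Rb=q*R.from_matrix(np.diag([1,-1,-1.])); b=p-Rb.apply([.0013,0,.009])
    v=R.from_euler("z",-VY,degrees=True); e=(v*Rb).as_euler("zyx",degrees=True); return (v.apply(b-VO)*1000).round(1),e.round(2)
def compose(cmds,p,q):
    for c in cmds:
        c=np.array(c,float); p=p+q.apply(c[:3]*.25); q=q*R.from_rotvec(c[3:]*2*np.pi)
    return p,q
P0=np.array([.21,-.642,.231]);Q0=R.from_euler("z",18.13,degrees=True)*R.from_matrix(np.diag([1,-1,-1.]))
CM=[[.95,-.64,0,0,0,0],[.94,-.64,0,0,0,0],[.26,-.98,0,0,0,.087],[-.063,-.184,.89,0,0,.002],[0,0,-.6,0,0,0]]
E
python3 - <<'E'
from plan import *
p,q=compose(CM,P0,Q0); print("commanded",p,q.as_quat())
from workcell import arm
s=arm.state(); print(s["tool_pos"],s["eef_rot"])
for t in [(-28,110,0),(-28,110,15)]:
    print(t,rel(p,q,*target(*t)).round(4))
E
```

```text
commanded [0.54016318 0.11058578 0.1585    ] [ 0.99264156 -0.12108976  0.          0.        ]
[0.53914721 0.11075639 0.15702862] [ 9.92602530e-01 -1.21398011e-01 -1.63920034e-03  2.28962332e-04]
(-28, 110, 0) [ 0.2076  1.2087  0.158   0.      0.     -0.0821]
(-28, 110, 15) [ 0.2155  1.2042  0.1606 -0.0107 -0.0407 -0.0816]
```

drive_tool(motion="0.02 0.1 0 0 0 -0.01; 0.05 0.26 0 0 0 -0.024; 0.08 0.43 0 0 0 -0.038; 0.11 0.6 0 0 0 -0.052; 0.14 0.77 0 0 0 -0.066; 0.17 0.92 0 0 0 -0.078; 0.18 1 0 0 0 -0.082; 0.18 1 0 0 0 -0.082")

```text
clock: 6.28
tool_pos: [0.5229, -0.1436, 0.1574]
eef_rot: [0.991, 0.134, -0.001, -0.001]
ft_force: [-0.1, -0.0, -1.0]
finger_gap: 0.34
```

```bash
cat >> plan.py <<'E'
CM+=[[.18,1,0,0,0,-.082]]
E
python3 - <<'E'
from plan import *
p,q=compose(CM,P0,Q0); print(inv(p,q))
from workcell import arm
s=arm.state(); print(s["clock"],inv(s["tool_pos"],R.from_quat(s["eef_rot"])))
for t in [(-28,110,15),(-28,80,15),(-28,60,15)]:
    print(t,rel(p,q,*target(*t)).round(4))
E
```

```text
(array([ -8.3,  48.8, 149.5]), array([-0.04,  0.  , -0.  ]))
6.275 (array([ -9.3,  48.4, 148.4]), array([-0.24,  0.11,  0.11]))
(-28, 110, 15) [-6.970e-02  1.952e-01  1.606e-01 -0.000e+00 -4.170e-02 -1.000e-04]
(-28, 80, 15) [-6.970e-02  1.952e-01  2.806e-01 -0.000e+00 -4.170e-02 -1.000e-04]
(-28, 60, 15) [-6.970e-02  1.952e-01  3.606e-01 -0.000e+00 -4.170e-02 -1.000e-04]
```

drive_tool(motion="-0.02 0.06 0.05 0 -0.01 0; -0.04 0.13 0.1 0 -0.021 0; -0.06 0.18 0.18 0 -0.032 0; -0.07 0.195 0.25 0 -0.0417 0; -0.07 0.195 0.3 0 -0.0417 0; -0.07 0.195 0.32 0 -0.0417 0; -0.07 0.195 0.32 0 -0.0417 0")

```text
clock: 7.15
tool_pos: [0.5197, -0.1938, 0.0788]
eef_rot: [0.982, 0.134, -0.129, 0.018]
ft_force: [-0.4, -0.7, -1.1]
finger_gap: 0.338
```

```bash
cat >> plan.py <<'E'
CM+=[[-.07,.195,.32,0,-.0417,0]]
E
python3 - <<'E'
from plan import *
from workcell import arm
import cv2
p,q=compose(CM,P0,Q0); print(inv(p,q))
for n in ("wrist","side","scene"):
    d=arm.snapshot(n); cv2.imwrite(f"pics/{n}4.png",d["img"]); np.savez(f"{n}4.npz",**d)
s=arm.state(); print(s["clock"],inv(s["tool_pos"],R.from_quat(s["eef_rot"])),s["ft_force"])
for t in [(-28,39,15),(-7,38.5,15),(24,38.5,15)]:
    print(t,rel(p,q,*target(*t)).round(4))
a=cv2.imread("pics/side4.png")[130:250,190:350]; b=cv2.imread("pics/scene4.png")[150:270,170:330]
cv2.imwrite("pics/c4.png",np.hstack([cv2.resize(x,(400,300),interpolation=cv2.INTER_CUBIC) for x in (a,b)]))
E
```

```text
(array([-28.1,   0. ,  70.1]), array([-4.000e-02,  1.501e+01,  1.000e-02]))
7.3 (array([-27.7,   0. ,  71.5]), array([-0.08, 14.92, -0.05])) [ 1.07525727 -0.04218985 -1.28536772]
(-28, 39, 15) [ 3.250e-02  2.000e-04  1.202e-01 -0.000e+00  0.000e+00 -1.000e-04]
(-7, 38.5, 15) [ 1.142e-01  1.000e-04  1.004e-01 -0.000e+00  0.000e+00 -1.000e-04]
(24, 38.5, 15) [ 2.34e-01  0.00e+00  6.83e-02 -0.00e+00  0.00e+00 -1.00e-04]
```

View pics/wrist4.png

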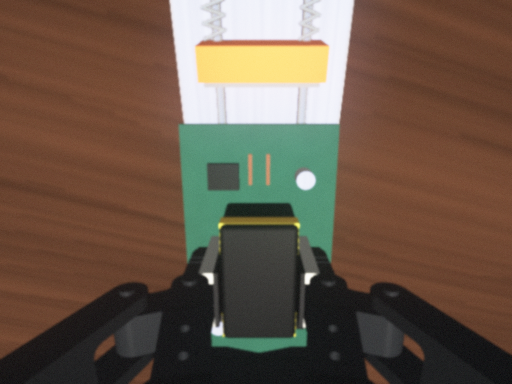

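View pics/c4.png

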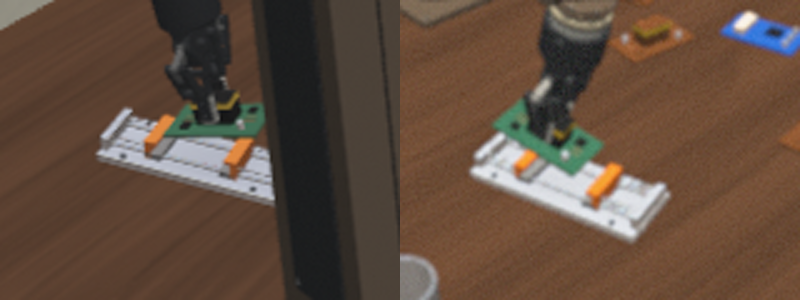

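Wrist view: board centred on the far jaw (lip at cols 197–327, board at 180–339), sloping down towards it. I lower it to entry height and re-check.

drive_tool(motion="0.01 0 0.03 0 0 0; 0.018 0 0.06 0 0 0; 0.026 0 0.09 0 0 0; 0.0325 0 0.12 0 0 0; 0.0325 0 0.12 0 0 0")

```text
clock: 7.92
tool_pos: [0.5193, -0.194, 0.0466]
eef_rot: [0.982, 0.134, -0.13, 0.017]
ft_force: [0.2, 0.0, -1.5]
finger_gap: 0.34
```

```bash
cat >> plan.py <<'E'
CM+=[[.0325,0,.12,0,0,0]]
E
python3 - <<'E'
from plan import *
from workcell import arm
p,q=compose(CM,P0,Q0); print(inv(p,q))
W=arm.snapshot("wrist"); cv2.imwrite("pics/wrist5.png",W["img"]); np.savez("wrist5.npz",**W)
s=arm.state(); print(s["clock"],inv(s["tool_pos"],R.from_quat(s["eef_rot"])),s["ft_force"])
v=R.from_euler("z",-VY,degrees=True)
uv=np.array([(u,r) for r in range(40,150,4) for u in (250,)]); L=v.apply(dep(W,uv)-VO)*1000
for a,b in zip(uv,L): print(a[1],W["img"][a[1],a[0]],b.round(1))
E
```

```text
(array([-28. ,   0. ,  39.1]), array([-4.000e-02,  1.501e+01,  1.000e-02]))
7.975 (array([-28.3,   0.5,  38.8]), array([-0.08, 15.06,  0.06])) [-0.0526317  -0.08293772 -0.60352371]
40 [246 236 236] [61.9  4.9 14.4]
44 [246 237 237] [60.1  5.  12.3]
48 [100 115 167] [59.4  4.9 19.2]
52 [ 68  97 172] [59.1  4.7 28. ]
56 [107 190 244] [59.   4.5 37. ]
60 [121 219 252] [57.9  4.4 38.7]
64 [120 219 252] [56.5  4.5 38.7]
68 [121 220 252] [55.   4.5 38. ]
72 [119 217 252] [53.8  4.5 39. ]
76 [122 220 253] [52.3  4.5 38.7]
80 [116 216 252] [50.9  4.5 38.5]
84 [116 215 252] [49.5  4.6 39.1]
88 [116 214 252] [47.9  4.6 38.3]
92 [115 213 252] [46.4  4.6 38.3]
96 [115 213 252] [44.8  4.7 38. ]
100 [161 214 246] [43.6  4.6 39.1]
104 [240 232 235] [34.4  5.4 12.1]
108 [245 236 238] [32.5  5.4 12.4]
112 [245 236 238] [31.5  5.4 15.2]
116 [245 235 236] [29.2  5.5 13.8]
120 [244 236 235] [27.3  5.5 13.8]
124 [149 155 134] [29.5  5.2 25.8]
128 [118 143  99] [28.4  5.1 27.9]
132 [117 144  97] [26.5  5.2 27.6]
136 [117 141  93] [25.   5.2 28.5]
140 [117 140  90] [23.   5.2 28.2]
144 [119 146  92] [21.6  5.2 29.3]
148 [118 143  88] [19.9  5.2 30. ]
```

View pics/wrist5.png

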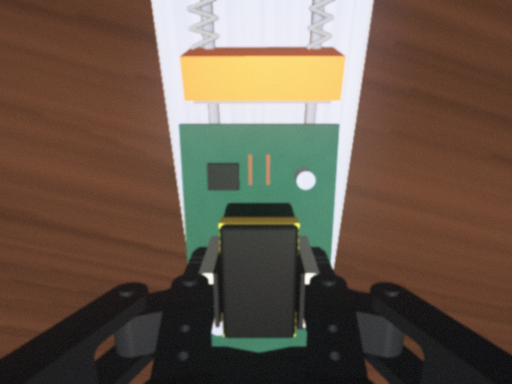

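Nose top edge measures x≈30, z≈26–27, below the lip underside (32), and the lip tip is at x≈44, as given. Pushing in.

drive_tool(motion="0.02 0 -0.007 0 0 0; 0.045 0 -0.014 0 0 0; 0.07 0 -0.021 0 0 0; 0.09 0 -0.026 0 0 0; 0.11 0 -0.0315 0 0 0; 0.13 0 -0.037 0 0 0; 0.13 0 -0.037 0 0 0")

```text
clock: 8.85
tool_pos: [0.5525, -0.1852, 0.0482]
eef_rot: [0.982, 0.134, -0.13, 0.018]
ft_force: [-3.2, -0.6, -0.7]
finger_gap: 0.34
```

```bash
cat >> plan.py <<'E'
CM+=[[.13,0,-.037,0,0,0]]
E
cat > chk.py <<'E'
import sys
from plan import *
from workcell import arm
def chk(k,ts=()):
    p,q=compose(CM,P0,Q0); print("cmd",*inv(p,q))
    for n in ("wrist","scene"):
        W=arm.snapshot(n); np.savez(f"{n}{k}.npz",**W); cv2.imwrite(f"pics/{n}{k}.png",W["img"])
    w=cv2.imread(f"pics/wrist{k}.png"); sc=cv2.imread(f"pics/scene{k}.png")[150:270,170:330]
    cv2.imwrite(f"pics/c{k}.png",np.hstack([cv2.resize(w,(400,300)),cv2.resize(sc,(400,300),interpolation=cv2.INTER_CUBIC)]))
    s=arm.state(); print(s["clock"],inv(s["tool_pos"],R.from_quat(s["eef_rot"])),"F vice",R.from_euler("z",-VY,degrees=True).apply(s["ft_force"]).round(1),s["wrist_torque"].round(2),s["finger_gap"])
    for t in ts: print(t,rel(p,q,*target(*t)).round(4).tolist())
E
python3 - <<'E'
from chk import *
chk(6,[(25,39.5,15),(24,35.5,11),(24,31,6.5),(24,25,0.5)])
E
```

```text
cmd [ 5.8  0.  39.6] [-4.000e-02  1.501e+01  1.000e-02]
8.95 (array([ 5.5,  0.3, 39.8]), array([-0.08, 15.05,  0.03])) F vice [-2.1 -1.1 -0.1] [-0.14  0.27  0.02] 0.34013813605390525
(25, 39.5, 15) [0.0743, 0.0, -0.0196, -0.0, 0.0, -0.0001]
(24, 35.5, 11) [0.0721, 0.0, -0.0034, -0.0, 0.0111, -0.0001]
(24, 31, 6.5) [0.0739, 0.0, 0.0139, -0.0, 0.0236, -0.0001]
(24, 25, 0.5) [0.0763, 0.0, 0.0373, -0.0, 0.0403, -0.0001]
```

View pics/c6.png

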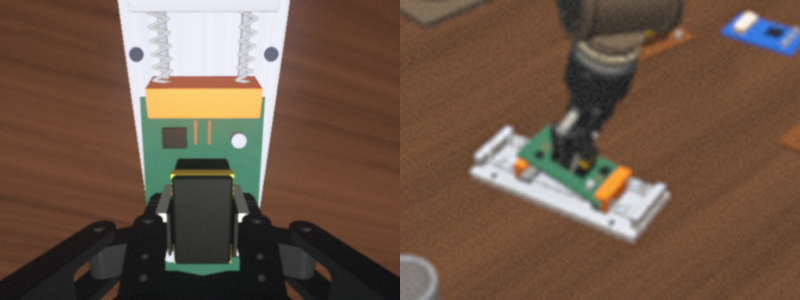

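The nose is under the far lip and the jaw is moving back with ~3 N. I continue to about 32 mm out.

drive_tool(motion="0.015 0 -0.004 0 0 0; 0.03 0 -0.008 0 0 0; 0.045 0 -0.012 0 0 0; 0.06 0 -0.016 0 0 0; 0.0745 0 -0.02 0 0 0; 0.0745 0 -0.02 0 0 0")

```text
clock: 9.7
tool_pos: [0.5709, -0.1801, 0.0482]
eef_rot: [0.982, 0.134, -0.13, 0.018]
ft_force: [-4.5, -1.6, 2.0]
finger_gap: 0.338
```

```bash
cat >> plan.py <<'E'
CM+=[[.0745,0,-.02,0,0,0]]
E
python3 - <<'E'
from chk import *
chk(7,[(25,36.5,12),(24.5,33.4,9),(24.5,30.3,6),(24.5,27.1,3),(24.5,24.5,0.5)])
E
```

```text
cmd [25.1  0.  39.6] [-4.000e-02  1.501e+01  1.000e-02]
9.8 (array([24.6,  0.3, 39.8]), array([-0.07, 15.11,  0.04])) F vice [-5.   0.4  0.6] [-0.35  0.76 -0.01] 0.3413433717594303
(25, 36.5, 12) [0.001, 0.0, 0.0118, -0.0, 0.0084, -0.0001]
(24.5, 33.4, 9) [0.0004, 0.0, 0.0241, -0.0, 0.0167, -0.0001]
(24.5, 30.3, 6) [0.0017, 0.0, 0.0361, -0.0, 0.025, -0.0001]
(24.5, 27.1, 3) [0.0031, 0.0, 0.0485, -0.0, 0.0334, -0.0001]
(24.5, 24.5, 0.5) [0.0042, 0.0, 0.0587, -0.0, 0.0403, -0.0001]
```

View pics/c7.png

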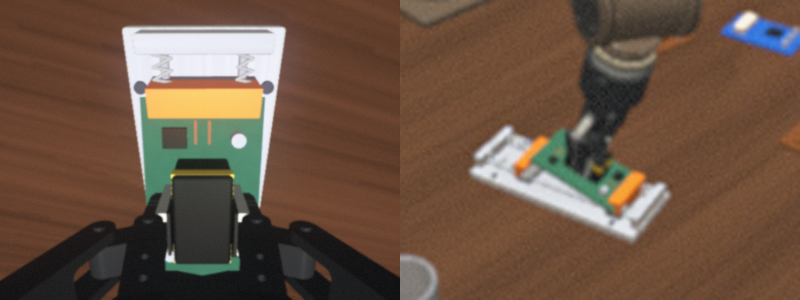

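Spring force is about 5 N, as expected for ~30 mm, and the board hasn't shifted in the grip. Now lowering the near end.

drive_tool(motion="0.001 0 0.006 0 0.0042 0; 0.001 0 0.012 0 0.0084 0; 0.0005 0 0.024 0 0.0167 0; 0.0017 0 0.036 0 0.025 0; 0.003 0 0.0485 0 0.0334 0; 0.004 0 0.0585 0 0.0403 0; 0.004 0 0.0585 0 0.0403 0")

```text
clock: 10.68
tool_pos: [0.5672, -0.1809, 0.0333]
eef_rot: [0.991, 0.136, -0.005, 0.0]
ft_force: [-5.6, -2.4, -1.0]
finger_gap: 0.34
```

```bash
cat >> plan.py <<'E'
CM+=[[.004,0,.0585,0,.0403,0]]
E
python3 - <<'E'
from chk import *
chk(8,[(12,24.5,0.2),(0,24,0)])
d=arm.snapshot("side"); cv2.imwrite("pics/side8.png",cv2.resize(d["img"][130:250,190:350],(640,480),interpolation=cv2.INTER_CUBIC))
c,sd,n=__import__("board").board(load("wrist8.npz"),arm.state()["tool_pos"],arm.state()["eef_rot"]); print(c,sd,n)
E
```

```text
cmd [24.5  0.  24.6] [-0.04  0.5   0.  ]
10.775 (array([23.5,  0.5, 24.3]), array([-0.05,  0.62,  0.05])) F vice [-6.3  0.2 -1.1] [-0.37  0.87  0.07] 0.3411891261263801
(12, 24.5, 0.2) [-0.05, 0.0001, 0.0007, -0.0, 0.0008, -0.0001]
(0, 24, 0) [-0.0981, 0.0001, 0.0031, -0.0, 0.0014, -0.0001]
[ 0.00209657 -0.00067838  0.00487688] 0.0004842858529087623 5422
```

View pics/c8.png

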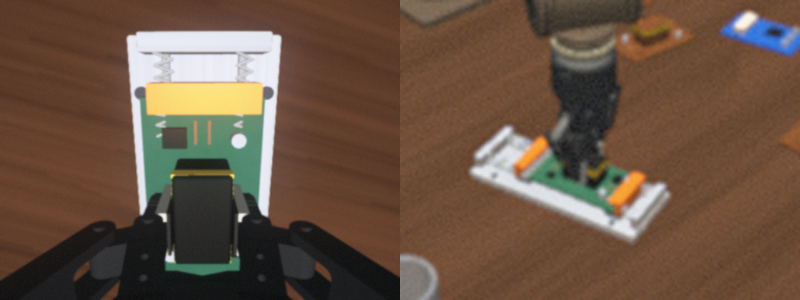

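View pics/side8.png

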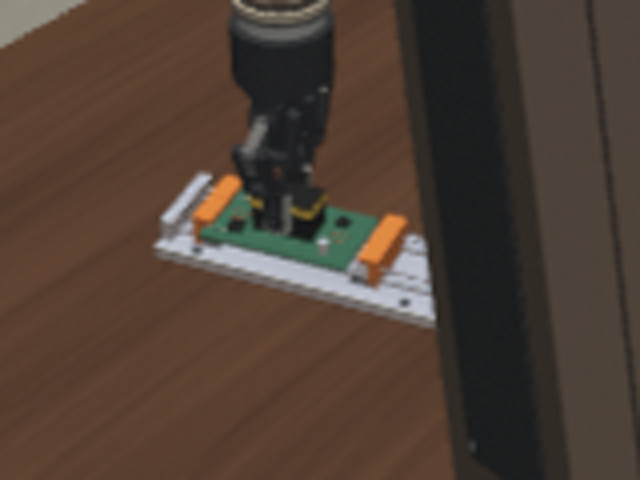

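The board is level (slope 0.1°), with its near end just in front of the near jaw and below lip top. Sliding back to centre.

drive_tool(motion="-0.015 0 0 0 0.0004 0; -0.03 0 0.0003 0 0.0008 0; -0.045 0 0.0007 0 0.001 0; -0.06 0 0.001 0 0.0014 0; -0.08 0 0.002 0 0.0014 0; -0.098 0 0.003 0 0.0014 0; -0.098 0 0.003 0 0.0014 0")

```text
clock: 11.7
tool_pos: [0.5453, -0.1872, 0.0338]
eef_rot: [0.991, 0.135, 0.001, -0.0]
ft_force: [-1.3, 2.0, -1.8]
finger_gap: 0.34
```

```bash
cat >> plan.py <<'E'
CM+=[[-.098,0,.003,0,.0014,0]]
E
python3 - <<'E'
from chk import *
chk(9,[(0,21.5,0)])
d=arm.snapshot("side"); cv2.imwrite("pics/side9.png",cv2.resize(d["img"][130:250,190:350],(640,480),interpolation=cv2.INTER_CUBIC))
E
```

```text
cmd [ 0.  0. 24.] [-0.04  0.   -0.  ]
11.8 (array([ 0.6,  0.3, 24.8]), array([-0.09, -0.07, -0.01])) F vice [-0.   2.2 -1.4] [0.37 0.14 0.11] 0.3366078821577987
(0, 21.5, 0) [-0.0001, 0.0001, 0.0101, 0.0, -0.0, -0.0001]
```

View pics/c9.png

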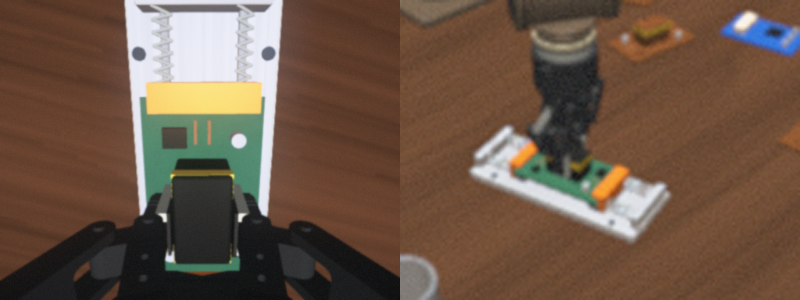

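View pics/side9.png

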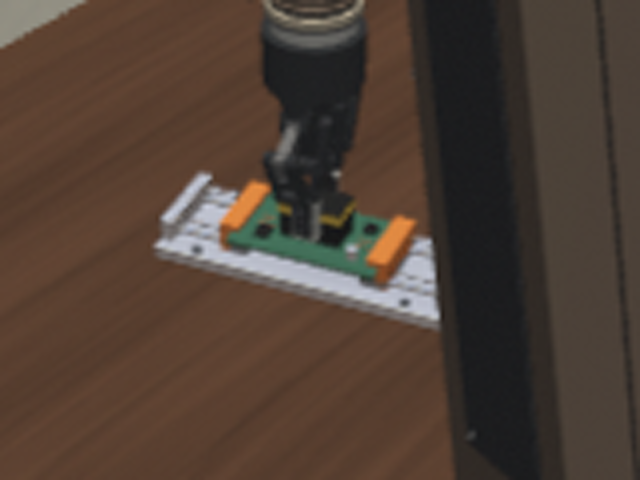

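Both ends are under the lips and the force along the vice is balanced (~0 N). I lower it onto the ledges and release.

drive_tool(motion="0 0 0.004 0 0 0; 0 0 0.008 0 0 0; 0 0 0.012 0 0 0; 0 0 0.012 0 0 0")

```text
clock: 12.35
tool_pos: [0.5454, -0.1881, 0.0307]
eef_rot: [0.991, 0.136, 0.001, 0.001]
ft_force: [0.6, -1.4, 0.7]
finger_gap: 0.341
```

drive_tool(motion="0 0 0 0 0 0; 0 0 0 0 0 0; 0 0 0 0 0 0; 0 0 0 0 0 0", gripper=0.3)

```text
clock: 12.85
tool_pos: [0.5448, -0.1874, 0.0303]
eef_rot: [0.991, 0.135, -0.0, -0.0]
ft_force: [1.3, 0.2, 0.1]
finger_gap: 0.649
```

drive_tool(motion="0 0 -0.02 0 0 0; 0 0 -0.06 0 0 0; 0 0 -0.12 0 0 0; 0 0 -0.25 0 0 0; 0 0 -0.4 0 0 0; 0 0 -0.55 0 0 0; 0 0 -0.7 0 0 0; 0 0 -0.7 0 0 0")

```text
clock: 13.85
tool_pos: [0.5471, -0.1886, 0.2111]
eef_rot: [0.991, 0.136, 0.004, 0.003]
ft_force: [0.2, -1.5, -0.8]
finger_gap: 0.652
```

```bash
python3 - <<'E'
from plan import *
from workcell import arm
O={}
for n in ("wrist","scene","side"):
    W=arm.snapshot(n); np.savez(f"{n}10.npz",**W); cv2.imwrite(f"pics/{n}10.png",W["img"]); O[n]=W
s=arm.state(); print(s["clock"],s["tool_pos"],s["ft_force"],s["finger_gap"])
cv2.imwrite("pics/side10c.png",cv2.resize(O["side"]["img"][130:250,190:350],(640,480),interpolation=cv2.INTER_CUBIC))
W=O["wrist"]; m=cv2.erode(mask(W,"green"),np.ones((3,3))); vs,us=np.nonzero(m)
v=R.from_euler("z",-VY,degrees=True); P=v.apply(dep(W,np.c_[us,vs])-VO)*1000
P=P[(abs(P[:,0])<65)&(abs(P[:,1])<45)]
A=np.c_[P[:,:2],np.ones(len(P))]; c=np.linalg.lstsq(A,P[:,2],rcond=None)[0]; print("board top z",c[2],"slopes deg",np.degrees(c[:2]),"y mid",(P[:,1].min()+P[:,1].max())/2,len(P))
h=cv2.cvtColor(W["img"],cv2.COLOR_BGR2HSV); M=cv2.inRange(h,(10,110,180),(30,255,255))
for b in blobs(M,300):
    r=cv2.minAreaRect(cv2.findContours(b[3].astype(np.uint8),0,1)[0][0]); print("lip",r,(v.apply(plane(W,[r[0]],.037)-VO)*1000).round(1))
k=cv2.inRange(W["img"],(0,0,0),(80,80,80))
for b in blobs(k,600):
    if b[2][1]+b[2][3]<300:
        r=cv2.minAreaRect(cv2.findContours(b[3].astype(np.uint8),0,1)[0][0]); print("pack",r,(v.apply(plane(W,[r[0]],.052)-VO)*1000).round(1))
for n in("scene","side"):
    a,b=load(n+"0.npz"),O[n]
    for w in (a,b):
        q=[x for x in blobs(mask(w,"blue"),100) if abs(dep(w,[x[1]])[0,1]-.27)<.06]; print(n,"blue",[x[:2] for x in q])
    d=cv2.absdiff(a["img"],b["img"]).max(2)
    t=(slice(245,305),slice(150,195)) if n=="scene" else (slice(115,158),slice(290,318)); print("tin diff mean",d[t].mean())
E
```

```text
14.0 [ 0.54428059 -0.18710413  0.20480808] [-1.12205859  0.30307158 -0.22598092] 0.6514770770328436
board top z 25.996755115563257 slopes deg [ 0.01280268 -0.10373353] y mid 0.11246968894761089 1347
lip ((256.0, 115.0), (16.0, 64.0), 90.0) [[59.2  0.3 37. ]]
lip ((256.5, 235.0), (14.0, 59.0), 90.0) [[-59.5   0.3  37. ]]
pack ((256.5, 185.0), (31.0, 44.0), 0.0) [[-3.6  0.1 52. ]]
scene blue [(np.int32(166), [316.9, 164.5])]
scene blue [(np.int32(165), [316.9, 164.4])]
tin diff mean 4.128148148148148
side blue [(np.int32(731), [166.8, 294.2])]
side blue [(np.int32(730), [166.8, 294.2])]
tin diff mean 26.345514950166113
```

View pics/wrist10.png

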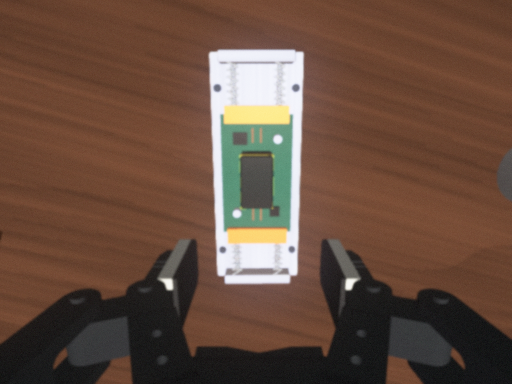

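View pics/side10c.png

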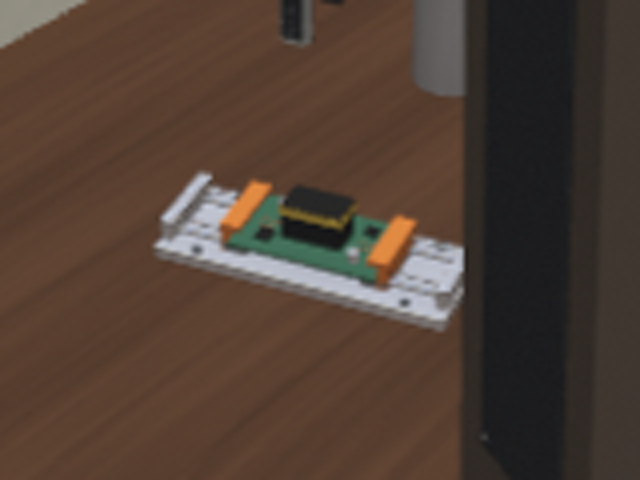

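```bash
python3 -c "
from workcell import arm
arm.snapshot('scene');print(arm.close_job(),arm.state()['clock'])"
```

```text
the job is handed in; nothing more can be done
the job is handed in; nothing more can be done
```

The green board is clipped into the vice, battery side up and under both lips, and the job was handed in at about 14 s of the 42 s allowed.

I gripped the pack and sloped the board 15°. I pushed its far end under the far lip and that jaw about 30 mm out, lowered the near end, slid back to centre, set it down and let go.

**Last checks:**
- **Jaws:** the lips are at x = +59.2 and -59.5 mm in the vice frame, so each jaw is about 7.5 mm out; 8 mm is nominal.
- **Level:** the board's slope is within about 0.1°.
- **Height:** its top face reads 26 mm, or about 24.5 mm after the 1.2 to 1.5 mm high bias I saw in the depth readings. Its underside is therefore at about 20.5 to 22 mm; the ledges are at 20.
- **Across the vice:** the board is 0.1 mm off centre.
- **Blue board:** its position is unchanged in both fixed views.
- **Tin:** its image is essentially unchanged in the scene view.
- **Gripper:** it is about 0.2 m above the table, clear of everything.

**Readings that disagreed:**
- **Pack position:** the outline of the pack top put it at x = -3.6 mm instead of about 0. The outline probably included the pack's side face, because the jaws are symmetric, and it is still inside the 10 mm limit.
- **Tin in the side view:** it could not be compared there because the arm covered it.

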